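# Find the full medicine carton by heft and hold it to the scanner

## Task

Three look-alike medicine cartons stand in the tray and only one is still full: find it by its weight, leaving the empty ones standing in their own compartments. Hold the full one up to the bar-code scanner, top end up, one wide face square to the window (the scanner looks down at a slant, so slant the carton to match) and the middle of the carton 10 cm straight out from the middle of the window. Finish while holding it there motionless in the air, without ever touching the scanner or shifting the other things on the desk.

Things in the scene. Friction and masses are not known exactly. Their poses are not given: they have to be found in the camera images.
- pack_a_center (a point): white medicine carton, one of three alike, upright in the tray: 32 mm thick (its x), 52 wide (its y), 100 tall (its z, up), rigid, code low on both wide (x) faces. Point: its middle, 50 mm above its underside. A hidden tablet bottle inside (the full one is the rules' full_center) has 1.5 mm of play. One carton, any of the three, is full: 0.26-0.37 kg; the other two are empty: 0.04-0.06 kg. Lift to tell
- pack_b_center (a point): white medicine carton, one of three alike, upright in the tray: 32 mm thick (its x), 52 wide (its y), 100 tall (its z, up), rigid, code low on both wide (x) faces. Point: its middle, 50 mm above its underside. A hidden tablet bottle inside (the full one is the rules' full_center) has 1.5 mm of play. One carton, any of the three, is full: 0.26-0.37 kg; the other two are empty: 0.04-0.06 kg. Lift to tell
- pack_c_center (a point): white medicine carton, one of three alike, upright in the tray: 32 mm thick (its x), 52 wide (its y), 100 tall (its z, up), rigid, code low on both wide (x) faces. Point: its middle, 50 mm above its underside. A hidden tablet bottle inside (the full one is the rules' full_center) has 1.5 mm of play. One carton, any of the three, is full: 0.26-0.37 kg; the other two are empty: 0.04-0.06 kg. Lift to tell
- tray: grey plastic tray fixed to the desk, 178 mm long (its x), 76 mm wide (its y), walls 30 mm tall and 4 mm thick, floor 4 mm thick; two cross walls make three compartments in a row along x, each 54 mm by 68 mm, centred at x = -58, 0 and +58 mm. Origin: centre of its underside
- scanner: bar-code scanner on a stand fixed to the desk: black round foot 116 mm across and 18 mm tall, thin curved steel stem, and a white head carried 300 mm above the desk. Origin: centre of the foot's underside; the head looks towards the stand's -x
- scan_head (a joint): downward slant of the scanner's head (rad): 0 looks level, larger looks further down; a stiff friction hinge 77 mm behind the window, on the stand's axis. Not to be moved
- scan_window (a point): middle of the black window in the front of the scanner's white head (head 95 x 62 x 46 mm, window 50 mm by 34 mm). It looks along -x, y runs level along the width of the window, z points up along the window's height (slanted with the head). The carton's middle belongs at x = -100 mm, y = z = 0, its axes parallel to these (or half round about z)
- jar: bystander: small clear screw-top jar, 48 mm across, 62 mm tall, standing beside the tray. Origin: underside
- marker: bystander: grey marker pen, 125 mm long, 17 mm thick, lying beside the tray. Origin: underside of its middle
- stapler: bystander: stapler 130 x 34 x 50 mm lying between the robot and the scanner. Origin: underside
- mouse: bystander: black cordless mouse 100 x 60 x 29 mm. Origin: underside
- mug: bystander: white mug 76 mm across, 90 mm tall. Origin: underside

How it is judged:
On the way:
1. the full carton has been lifted clear of the tray (height (world z) of full_center above 0.15 m), for 0.2 s.
At the end, for the whole second after the job is handed in: Full carton held still in the fingers only, middle 70-130 mm out from the window and within 22 mm of its axis each way, top end up, squared to the window within 12 degrees; empty cartons let go, upright within 8 degrees, within 30 mm of where they began (((distance between full_center and pack_a_center below 0.03 m and x of pack_a_center in the frame of scan_window between -0.13 and -0.07 m and y of pack_a_center in the frame of scan_window between -0.022 and 0.022 m and z of pack_a_center in the frame of scan_window between -0.022 and 0.022 m and angle between the x axis of pack_a_center and the x axis of scan_window, either way round below 0.21 rad and angle between the y axis of pack_a_center and the y axis of scan_window, either way round below 0.21 rad and angle between pack_a_center's own z axis and vertical below 0.9 rad and height (world z) of pack_a_center above 0.15 m and linear speed of each of pack_a, pack_b, pack_c below 0.03 m/s and contact force between pack_a and the fingers above 1 N and contact force between pack_a and tray below 0.2 N and distance of each of pack_b_center, pack_c_center from where it was at the start of the episode below 0.03 m and angle between each of pack_b_center, pack_c_center's own z axis and vertical below 0.15 rad and contact force between each of pack_b, pack_c and the arm below 0.3 N) or (distance between full_center and pack_b_center below 0.03 m and x of pack_b_center in the frame of scan_window between -0.13 and -0.07 m and y of pack_b_center in the frame of scan_window between -0.022 and 0.022 m and z of pack_b_center in the frame of scan_window between -0.022 and 0.022 m and angle between the x axis of pack_b_center and the x axis of scan_window, either way round below 0.21 rad and angle between the y axis of pack_b_center and the y axis of scan_window, either way round below 0.21 rad and angle between pack_b_center's own z axis and vertical below 0.9 rad and height (world z) of pack_b_center above 0.15 m and linear speed of each of pack_b, pack_a, pack_c below 0.03 m/s and contact force between pack_b and the fingers above 1 N and contact force between pack_b and tray below 0.2 N and distance of each of pack_a_center, pack_c_center from where it was at the start of the episode below 0.03 m and angle between each of pack_a_center, pack_c_center's own z axis and vertical below 0.15 rad and contact force between each of pack_a, pack_c and the arm below 0.3 N) or (distance between full_center and pack_c_center below 0.03 m and x of pack_c_center in the frame of scan_window between -0.13 and -0.07 m and y of pack_c_center in the frame of scan_window between -0.022 and 0.022 m and z of pack_c_center in the frame of scan_window between -0.022 and 0.022 m and angle between the x axis of pack_c_center and the x axis of scan_window, either way round below 0.21 rad and angle between the y axis of pack_c_center and the y axis of scan_window, either way round below 0.21 rad and angle between pack_c_center's own z axis and vertical below 0.9 rad and height (world z) of pack_c_center above 0.15 m and linear speed of each of pack_c, pack_a, pack_b below 0.03 m/s and contact force between pack_c and the fingers above 1 N and contact force between pack_c and tray below 0.2 N and distance of each of pack_a_center, pack_b_center from where it was at the start of the episode below 0.03 m and angle between each of pack_a_center, pack_b_center's own z axis and vertical below 0.15 rad and contact force between each of pack_a, pack_b and the arm below 0.3 N))); the arm keeps its last pose, push and grip.
It fails at once if the scanner is touched (contact force between scanner and anything else above 1 N).
It fails at once if a bystander is shifted by more than 25 mm (distance of any of jar, marker, stapler, mouse, mug from where it was at the start of the episode above 0.025 m).
It also fails if it takes over 67 s, if anything falls off the work surface, if the arm or the gripper's body presses on something with over 40 N, if the wrist force passes 120 N, or if a joint passes its speed limit or range.

## Robot

A 6-joint arm with a two-finger parallel gripper is mounted at the origin on the work surface. World frame = base frame: x ahead of the robot, y to its left, z up, the work surface at z = 0. Lengths are in m, angles in rad, forces in N, time in s.
With the tool pointing down it reaches from about 0.375 to 0.9 m from the base axis. Payload 3.1 kg.
Tool frame: the origin (TCP) lies on the centre line of the jaws, within the pads' length; the fingertips stand 19 mm ahead of it and the grasp point (between the pads) is the TCP; z points along the fingers, y is the line along which they close (so a half turn about z gives the same grasp; the last joint's range is limited). The gripper opens to 85 mm and grips with 20 to 120 N. Pads are 22 mm wide; open, the fingers measure 114 mm over their backs; the gripper's body (76 mm by 85 mm) begins 54 mm behind the grasp point. The pads swing forward as they close: fully open they stand 13 mm farther back than shut.
Start: joints at [-1.466, 0.527, 1.433, -0, 1.181, -0.178], TCP at [0.174, -0.6, 0.25] pointing down, gripper open.
Joint ranges: [-3.08, 3.08], [-0.75, 2.2], [0.22, 2.44], [-1.43, 4.57], [0, 2.65], [-2.85, 2.85]. Speed limits (rad/s): [2.79, 2.79, 3.14, 3.14, 3.14, 3.14].

## Interface

Orientations are given as a unit quaternion [x, y, z, w].
In Python, from station import manip gives the robot as it stands.
- The arm moves only by the tool servo_tool, never from a script. Its argument "rows" is a list that holds one entry, the list of rows, each a list of 7 numbers: the turn, a rotation vector about the tool's x, y, z in degrees, then the shift along the tool's x, y, z in m, then the gripper command: -1 is shut, 1 is fully open, values between are in proportion. In form: [[[wx, wy, wz, tx, ty, tz, jaw], ...]]. A call has 1 to 8 rows; each row shifts and turns the commanded pose from where the row before left it, along the tool's axes as they then stand; what a row does not reach is not made up. A row lasts 1/12 s, in which the tool goes at most 41.7 mm and 7.16 degrees, less where a joint would pass 70% of its speed; a pose out of reach is approached as far as the arm can. A call is refused whole if a number of a shift passes 0.0417 or a number of a turn 7.16, either way. A call with a gripper value outside its range is refused whole. The fingers move at their own pace and stop on an object; "squeeze" is the grip in N (left out, the last holds). Time passes only in rows, so rows that do not move let the fingers close. It gives the time, the measured TCP pose, the force, the opening and the grip force at its end, in the units of the state.
- manip.sense(): the state, without advancing time (a new reading comes with each control period).
- manip.snapshot(name): name is "scene" or "top"; returns the picture (384x512x3 uint8, blue, green, red); there is no depth.
- manip.camera_info(name): a dict with "K" (3x3 intrinsics, pixels), "camera_from_world" (4x4, takes a point from world to camera coordinates). Camera axes: x right, y down, z forward; pixel columns grow to the right and rows downward; lengths in m; the calibration is good to about 2 mm. A picture is of the moment at which its call begins. camera_info takes no time and is no camera call.
- manip.sign_off(): hands the job in; it is judged then, once.
The state is a dict: "t": time; "q": joint angles; "qd": joint speeds; "tau": joint torques, N m; "tcp_pos": TCP position; "tool_rot": TCP orientation; "force": force on the tool from outside, world axes, zero at the start; "ft_torque": the same for the moment, N m; "finger_gap": opening from 0.0 (shut) to 1.0 (fully open); "gripper_force": force on a finger pad.
Only numpy, scipy, OpenCV 4.12 (cv2) and the standard library are available. Lean on these libraries where they do the work, as an engineer would, in place of code of your own. Each camera call takes 0.05 s, during which the arm holds its last target. There are 200 camera calls.

## Working session

There is one attempt and no reset: what is moved stays moved. The work goes in short steps, Python scripts to look and compute and a tool call to move; the robot and the scene stay as the last step left them, time stands still between calls to the robot, and variables do not carry over. Pictures are saved under pics/ and viewed, at most 10 in all, crops included, and the job is handed in when it is done.

Besides the shell and the picture viewer there is one more tool, called after ">>>" as a command line: name --argument value ..., lists and objects as JSON in quotes. servo_tool: Moves the arm, as the interface text tells. Its arguments: {"type":"object","properties":{"rows":{"type":"array","items":{"type":"array","items":{"type":"array","items":{"type":"number"}}}},"squeeze":{"type":"number"}},"required":["rows"]}

```bash
ls; mkdir -p pics
python3 - <<'E'
from station import manip
import cv2,numpy as np
for n in("scene","top"):
    cv2.imwrite(f"pics/{n}0.png",cv2.resize(manip.snapshot(n),(800,600),interpolation=cv2.INTER_CUBIC))
    c=manip.camera_info(n);print(n,np.round(c["K"],1).tolist(),np.round(c["camera_from_world"],3).tolist())
print(manip.sense())
E
```

```text
pics
scene [[433.6, 0.0, 254.1], [0.0, 433.6, 192.5], [0.0, 0.0, 1.0]] [[0.855, 0.519, -0.027, -0.473], [0.262, -0.475, -0.84, 0.036], [-0.448, 0.711, -0.542, 1.383], [0.0, 0.0, 0.0, 1.0]]
top [[435.4, 0.0, 252.1], [0.0, 435.4, 190.7], [0.0, 0.0, 1.0]] [[-0.001, -1.0, 0.019, 0.049], [-0.999, 0.0, -0.038, 0.526], [0.038, -0.019, -0.999, 1.15], [0.0, 0.0, 0.0, 1.0]]
{'t': 0.1, 'q': array([-1.46647989e+00,  5.28354262e-01,  1.43381377e+00, -1.61199373e-05,
        1.18141557e+00, -1.78506408e-01]), 'qd': array([ 0.00032733, -0.00084217, -0.00242492,  0.00071723, -0.00024499,
       -0.00113938]), 'tau': array([ 2.85672504e-04, -4.43305421e+01, -1.78585660e+01, -2.74469021e-04,
        3.91435315e-03, -9.85273687e-06]), 'tcp_pos': array([ 0.17437076, -0.5995257 ,  0.24943049]), 'tool_rot': array([ 9.90017133e-01,  1.40943555e-01,  2.94702787e-05, -9.95068571e-04]), 'force': array([ 0.57810946, -0.08767217, -0.46009076]), 'ft_torque': array([-0.00490864, -0.01314307, -0.02056349]), 'gripper_force': 0.0, 'finger_gap': 0.9985704946636001}
```

View pics/scene0.png

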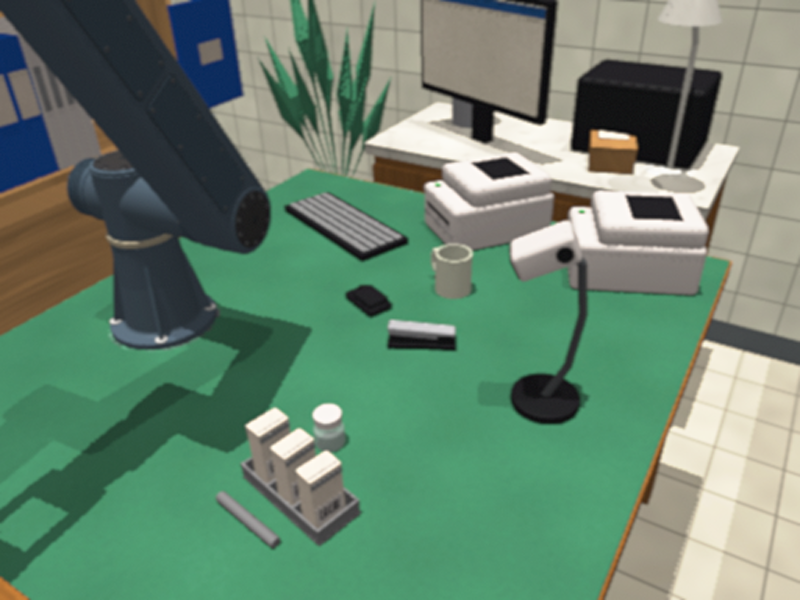

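View pics/top0.png

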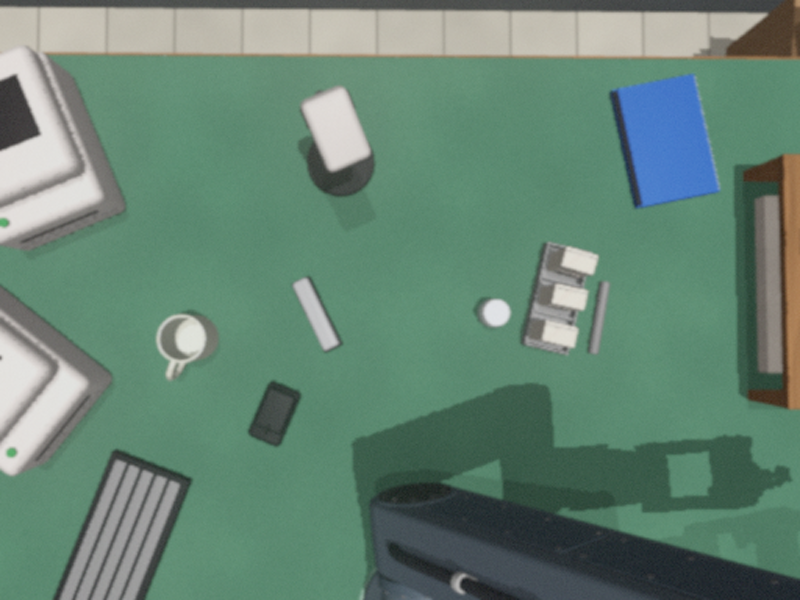

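The scene shows three cartons in the tray (around 295,470), the jar at (328,425) and the marker at (248,518). The scanner foot is at (546,397) and its head at (545,250). In the top view the tray runs from (570,250) to (545,350), and the foot is at (341,163).

Run:
```python
import cv2,numpy as np
from station import manip
def panel(n,x0,y0,w,h,s):
    im=manip.snapshot(n)[y0:y0+h,x0:x0+w]
    im=cv2.resize(im,None,fx=s,fy=s,interpolation=cv2.INTER_CUBIC)
    for k in range(0,w,10): cv2.putText(im,str(x0+k),(k*s,8),0,.3,(0,0,255),1);cv2.line(im,(k*s,9),(k*s,13),(0,0,255),1)
    for k in range(0,h,10): cv2.putText(im,str(y0+k),(0,k*s+3),0,.3,(0,0,255),1)
    return im
def put(name,a,b):
    H=max(a.shape[0],b.shape[0]); c=np.zeros((H,a.shape[1]+b.shape[1],3),np.uint8)
    c[:a.shape[0],:a.shape[1]]=a;c[:b.shape[0],a.shape[1]:]=b;cv2.imwrite(name,c);print(c.shape)
put("pics/tray.png",panel("scene",150,255,85,95,5),panel("top",330,150,62,80,6))
put("pics/scan.png",panel("scene",320,135,65,140,4),panel("top",180,45,70,90,6))
```

```text
(480, 797, 3)
(560, 680, 3)
```

View pics/tray.png

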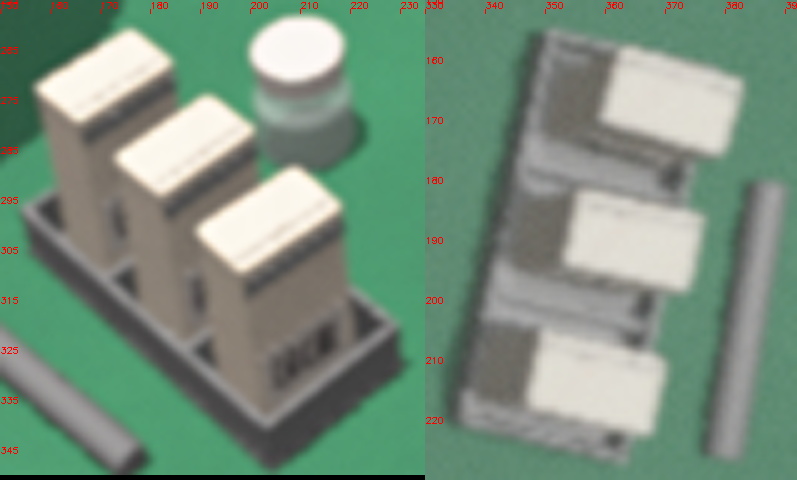

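View pics/scan.png

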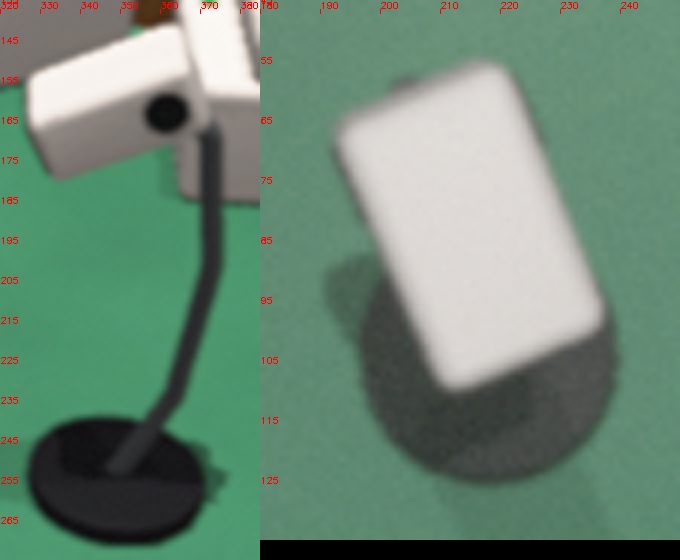

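Tray crop: the front, middle and back carton tops are clear in both views, so I read off four corners each. Scan crop: the head's top face, the near side with the hinge disc at (361,163 raw), and the foot disc centred near (218,104 raw) in the top view.

```bash
cat > h.py <<'E'
import numpy as np, cv2
from station import manip
from scipy.optimize import least_squares
from scipy.spatial.transform import Rotation as R
CI={n:manip.camera_info(n) for n in("scene","top")}
def proj(n,P):
    c=CI[n];P=np.atleast_2d(P);M=np.array(c["camera_from_world"]);q=P@M[:3,:3].T+M[:3,3];q=q@np.array(c["K"]).T
    return q[:,:2]/q[:,2:]
def raw(px,s,x0,y0,off=0):
    px=np.array(px,float);px[:,0]-=off
    return (px+.5)/s-.5+[x0,y0]
E
python3 - <<'E'
from h import *
for n in CI:
    M=np.array(CI[n]["camera_from_world"]);print(n,-M[:3,:3].T@M[:3,3])
S=[[(197,230),(293,167),(342,205),(246,272)],[(115,155),(208,95),(255,130),(165,195)],[(35,88),(130,30),(173,63),(80,125)]]
T=[[(614,46),(743,78),(722,157),(600,120)],[(578,188),(705,214),(688,292),(563,258)],[(538,328),(665,362),(650,437),(527,402)]]
for s,t in zip(S,T):
    s=raw(s,5,150,255);t=raw(t,6,330,150,425)
    # top order: TL=(+x,+y) TR=(+x,-y) BR=(-x,-y) BL=(-x,+y); find scene order by best roll
    best=None
    for fl in(1,-1):
      for k in range(4):
        s2=np.roll(s[::fl],k,0)
        def f(p,zf=None):
            c,sn=np.cos(p[3]),np.sin(p[3])
            L=np.array([(16,26),(16,-26),(-16,-26),(-16,26)])/1e3
            P=np.c_[p[0]+c*L[:,0]-sn*L[:,1],p[1]+sn*L[:,0]+c*L[:,1],np.full(4,p[2])]
            return np.r_[(proj("scene",P)-s2).ravel(),(proj("top",P)-t).ravel()]
        r=least_squares(f,[.5,-.3,.1,0]);
        if best is None or r.cost<best.cost:best=r
    print("carton",np.round(best.x,4),"deg",np.degrees(best.x[3]),best.cost)
# tray rim corners top view
sc=raw([(26,80),(26,130),(58,182)],4,320,135)
tp=raw([(336,122),(512,58),(608,318),(443,393)],6,180,45,260)
foot=raw([(489,356)],6,180,45,260); hub=raw([(167,113)],4,320,135)
def model(p):
    x,y,yaw,sl,hz=p
    Rw=R.from_euler("ZY",[yaw,-sl]).as_matrix()  # -x axis tilts down
    return Rw,np.array([x,y,hz])
def f(p,out=False):
    Rw,h=model(p)
    L=np.array([(18,31,23),(18,-31,23),(-77,-31,23),(-77,31,23),(-77,-31,-23)])/1e3
    P=L@Rw.T+h
    a=proj("top",P[[0,1,2,3]])-tp
    b=proj("scene",P[[3,2,4]])-sc
    d=proj("top",[p[0],p[1],.018])-foot
    e=proj("scene",h+Rw@[0,-.033,0])-hub
    if out:print(np.round(a,1).tolist(),np.round(b,1).tolist(),d,e)
    return np.r_[a.ravel(),b.ravel(),d.ravel(),e.ravel()]
r=least_squares(f,[.75,.1,.3,.4,.3],loss="soft_l1");print(np.round(r.x,4),np.degrees(r.x[2:4]),r.cost);f(r.x,True)
E
```

```text
scene [ 1.01517259 -0.7208056   0.76741844]
top [0.48260011 0.07118929 1.16780283]
carton [ 0.5824 -0.242   0.1015 -0.253 ] deg -14.497913746365375 1.1578452074030214
carton [ 0.5257 -0.2261  0.1025 -0.219 ] deg -12.54944199961018 1.210732656888435
carton [ 0.4666 -0.2101  0.1011 -0.2356] deg -13.501130510517113 1.2658891361063733
[0.7638 0.1404 0.3825 0.4771 0.3001] [21.91393059 27.33839889] 7.5487479272456754
[[-0.0, 0.9], [0.3, 0.0], [0.7, 2.1], [0.0, 0.7]] [[0.7, -1.2], [0.1, -0.9], [0.3, 2.3]] [[-0.10045142 -2.5593482 ]] [[ 1.68066241 -0.06290742]]
```

```bash
cat >> h.py <<'E'
def pose(x,y,z,yaw,sl=0):
    "tool pose: x axis at yaw (deg), z down; sl (deg) = carton slant to match head"
    Rw=R.from_euler("ZY",[yaw,-sl],degrees=True)*R.from_euler("X",180,degrees=True)
    return np.array([x,y,z]),Rw
def delta(p,Rw):
    s=manip.sense();R0=R.from_quat(s["tool_rot"]);d=p-s["tcp_pos"]
    print("t",s["t"],"turn(tool)",np.round((R0.inv()*Rw).as_rotvec(degrees=True),2),"shift before turn",np.round(R0.inv().apply(d),4),"after",np.round(Rw.inv().apply(d),4))
    print("tcp",np.round(s["tcp_pos"],4),"F",np.round(s["force"],2),"gap",round(s["finger_gap"],3),"grip",s["gripper_force"])
E
python3 -c "
from h import *
delta(*pose(.4666,-.2101,.15,-13.5))"
```

```text
t 0.3 turn(tool) [-0.04  0.   29.7 ] shift before turn [ 0.3894 -0.2928  0.1002] after [ 0.1931 -0.4473  0.1   ]
tcp [ 0.1744 -0.5999  0.25  ] F [-0.31  0.43  0.76] gap 0.999 grip 0.0
```

>>> servo_tool --rows '[[[0,0,5.94,0,0,0,1],[0,0,5.94,0,0,0,1],[0,0,5.94,0,0,0,1],[0,0,5.94,0,0,0,1],[0,0,5.94,0,0,0,1],[0,0,0,0.016,-0.037,0,1],[0,0,0,0.016,-0.037,0,1],[0,0,0,0.016,-0.037,0,1]]]' --squeeze 60

```text
t: 0.97
tcp_pos: [0.2472, -0.5026, 0.25]
tool_rot: [0.993, -0.119, 0.0, -0.0]
force: [0.6, -0.0, -0.4]
finger_gap: 0.999
gripper_force: 0.0
```

>>> servo_tool --rows '[[[0,0,0,0.016,-0.037,0,1],[0,0,0,0.016,-0.037,0,1],[0,0,0,0.016,-0.037,0,1],[0,0,0,0.016,-0.037,0,1],[0,0,0,0.016,-0.037,0,1],[0,0,0,0.016,-0.037,0,1],[0,0,0,0.016,-0.037,0,1],[0,0,0,0.016,-0.037,0,1]]]'

```text
t: 1.63
tcp_pos: [0.4414, -0.2438, 0.2505]
tool_rot: [0.993, -0.118, 0.0, 0.0]
force: [1.0, -0.5, 0.0]
finger_gap: 1.001
gripper_force: 0.0
```

>>> servo_tool --rows '[[[0,0,0,0.017,-0.04,0.02,1],[0,0,0,0,0,0.04,1],[0,0,0,0,0,0.02,1],[0,0,0,0,0,0,1],[0,0,0,0,0,0,1]]]'

```text
t: 2.05
tcp_pos: [0.4628, -0.2146, 0.1723]
tool_rot: [0.993, -0.117, -0.001, -0.001]
force: [-0.0, -1.0, 0.1]
finger_gap: 1.002
gripper_force: 0.0
```

```bash
python3 -c "
from h import *
delta(*pose(.4666,-.2101,.15,-13.5))
a=manip.snapshot('top')[130:230,290:395];b=manip.snapshot('scene')[215:350,130:235]
a=cv2.resize(a,None,fx=4,fy=4);b=cv2.resize(b,(350,450))
c=np.zeros((450,770,3),np.uint8);c[:400,:420]=a;c[:,420:]=b
cv2.imwrite('pics/ap.png',c)"
```

```text
t 2.05 turn(tool) [-0.06  0.13  0.02] shift before turn [ 0.0027 -0.0052  0.0223] after [ 0.0027 -0.0053  0.0223]
tcp [ 0.4628 -0.2146  0.1723] F [-0.05 -1.02  0.07] gap 1.002 grip 0.0
```

View pics/ap.png

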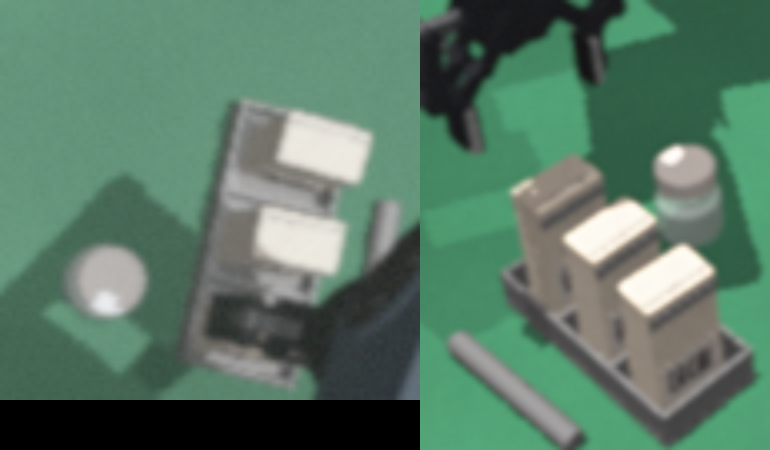

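The fingers (left at (470,130), right at (595,60)) straddle the rear carton and are aligned with it. Descending now.

>>> servo_tool --rows '[[[0,0,0,0.003,-0.005,0.01,1],[0,0,0,0,0,0.025,1],[0,0,0,0,0,0.025,1],[0,0,0,0,0,0.02,1],[0,0,0,0,0,0.008,1],[0,0,0,0,0,0,1],[0,0,0,0,0,0,1],[0,0,0,0,0,0,0]]]'

```text
t: 2.82
tcp_pos: [0.468, -0.2116, 0.0861]
tool_rot: [0.993, -0.118, 0.001, 0.001]
force: [0.2, 0.3, -0.2]
finger_gap: 0.885
gripper_force: 0.0
```

>>> servo_tool --rows '[[[0,0,0,0,0,0,-0.5],[0,0,0,0,0,0,-1],[0,0,0,0,0,0,-1],[0,0,0,0,0,0,-1],[0,0,0,0,0,0,-1],[0,0,0,0,0,0,-1],[0,0,0,0,0,0,-1]]]'

```text
t: 3.4
tcp_pos: [0.4679, -0.2111, 0.0862]
tool_rot: [0.993, -0.118, 0.001, 0.001]
force: [0.1, 2.0, 5.5]
finger_gap: 0.603
gripper_force: 61.7
```

```bash
python3 -c "
from h import *
delta(*pose(.4666,-.2101,.082,-13.5))"
```

```text
t 3.4 turn(tool) [ 0.04 -0.14  0.  ] shift before turn [-0.0015 -0.0007  0.0042] after [-0.0015 -0.0007  0.0042]
tcp [ 0.4679 -0.2111  0.0862] F [0.06 1.98 5.49] gap 0.603 grip 61.73805356025696
```

Gripped (gap 0.603 × 85 ≈ 51 mm). Lift 25 mm and read the weight.

>>> servo_tool --rows '[[[0,0,0,0,0,-0.008,-1],[0,0,0,0,0,-0.009,-1],[0,0,0,0,0,-0.008,-1],[0,0,0,0,0,0,-1],[0,0,0,0,0,0,-1],[0,0,0,0,0,0,-1]]]'

```text
t: 3.9
tcp_pos: [0.4671, -0.2109, 0.1101]
tool_rot: [0.993, -0.118, 0.0, 0.0]
force: [-0.0, 0.1, -0.2]
finger_gap: 0.6
gripper_force: 62.5
```

>>> servo_tool --rows '[[[0,0,0,0,0,0,-1],[0,0,0,0,0,0,-1],[0,0,0,0,0,0,-1]]]'

```text
t: 4.15
tcp_pos: [0.467, -0.2108, 0.1095]
tool_rot: [0.993, -0.118, -0.0, -0.0]
force: [-1.3, 0.1, -0.4]
finger_gap: 0.601
gripper_force: 62.5
```

About 0.4 N, so this one is empty. Put it back and go to the middle carton.

>>> servo_tool --rows '[[[0,0,0,0,0,0.008,-1],[0,0,0,0,0,0.008,-1],[0,0,0,0,0,0.005,-1],[0,0,0,0,0,0.003,-1],[0,0,0,0,0,0,-1],[0,0,0,0,0,0,-1],[0,0,0,0,0,0,0.3],[0,0,0,0,0,0,0.5]]]'

```text
t: 4.82
tcp_pos: [0.4671, -0.2108, 0.0856]
tool_rot: [0.993, -0.117, -0.0, -0.0]
force: [-0.2, -0.1, 0.0]
finger_gap: 0.744
gripper_force: 0.0
```

>>> servo_tool --rows '[[[0,0,0,0,0,0,1],[0,0,0,0,0,0,1],[0,0,0,0,0,-0.01,1],[0,0,0,0,0,-0.03,1],[0,0,0,0,0,-0.03,1],[0,0,0,0,0,-0.02,1],[0,0,0,0,0,0,1],[0,0,0,0,0,0,1]]]'

```text
t: 5.48
tcp_pos: [0.4678, -0.2113, 0.1775]
tool_rot: [0.993, -0.117, 0.002, 0.001]
force: [-0.4, -0.0, -0.7]
finger_gap: 1.003
gripper_force: 0.0
```

```bash
python3 -c "
from h import *
delta(*pose(.5257,-.2261,.084,-12.5))"
```

```text
t 5.4833 turn(tool) [ 0.08 -0.19 -0.99] shift before turn [0.0594 0.0007 0.0937] after [0.0597 0.0019 0.0935]
tcp [ 0.4678 -0.2113  0.1775] F [-0.36 -0.05 -0.72] gap 1.003 grip 0.0
```

>>> servo_tool --rows '[[[0,0,0,0.03,0,0,1],[0,0,0,0.029,0.001,0,1],[0,0,-1,0,0,0,1],[0,0,0,0,0,0.02,1],[0,0,0,0,0,0.03,1],[0,0,0,0,0,0.03,1],[0,0,0,0,0,0.013,1],[0,0,0,0,0,0,1]]]'

```text
t: 6.15
tcp_pos: [0.521, -0.2235, 0.0783]
tool_rot: [0.994, -0.109, -0.005, -0.002]
force: [-0.5, 0.2, 0.3]
finger_gap: 0.999
gripper_force: 0.0
```

>>> servo_tool --rows '[[[0,0,0,0,0,0,0.5],[0,0,0,0,0,0,-0.5],[0,0,0,0,0,0,-1],[0,0,0,0,0,0,-1],[0,0,0,0,0,0,-1],[0,0,0,0,0,0,-1],[0,0,0,0,0,0,-1]]]'

```text
t: 6.73
tcp_pos: [0.525, -0.226, 0.0841]
tool_rot: [0.994, -0.109, 0.001, 0.001]
force: [0.4, 1.6, 5.6]
finger_gap: 0.601
gripper_force: 63.7
```

>>> servo_tool --rows '[[[0,0,0,0,0,-0.008,-1],[0,0,0,0,0,-0.009,-1],[0,0,0,0,0,-0.008,-1],[0,0,0,0,0,0,-1],[0,0,0,0,0,0,-1],[0,0,0,0,0,0,-1],[0,0,0,0,0,0,-1],[0,0,0,0,0,0,-1]]]'

```text
t: 7.4
tcp_pos: [0.524, -0.2254, 0.1075]
tool_rot: [0.994, -0.109, -0.0, -0.0]
force: [-0.5, 0.7, -2.4]
finger_gap: 0.6
gripper_force: 63.2
```

>>> servo_tool --rows '[[[0,0,0,0,0,0,-1]]]' --squeeze 80

```text
t: 7.48
tcp_pos: [0.5241, -0.2255, 0.1075]
tool_rot: [0.994, -0.109, -0.0, -0.0]
force: [-0.0, -0.6, -3.4]
finger_gap: 0.597
gripper_force: 86.3
```

>>> servo_tool --rows '[[[0,0,0,0,0,0,-1]]]'

```text
t: 7.57
tcp_pos: [0.5242, -0.2256, 0.1076]
tool_rot: [0.994, -0.109, -0.0, -0.0]
force: [-0.0, -0.5, -2.5]
finger_gap: 0.601
gripper_force: 86.3
```

>>> servo_tool --rows '[[[0,0,0,0,0,0,-1]]]'

```text
t: 7.65
tcp_pos: [0.5242, -0.2256, 0.1077]
tool_rot: [0.994, -0.109, -0.0, -0.0]
force: [0.8, 0.3, -3.2]
finger_gap: 0.598
gripper_force: 86.3
```

Run:
```python
from h import *
# carton middle at z=.054 + lift when TCP was at gripped z .0841 -> TCP is 30 mm above middle
sl,yaw=np.degrees(.4771),np.degrees(.3825)
h=np.array([.7638,.1404,.3001])
Rw=R.from_euler("ZY",[yaw,-sl],degrees=True)
w=h+Rw.apply([-.077,0,0]);c=h+Rw.apply([-.177,0,0]);t=c+Rw.apply([0,0,.030])
print("window",w,"middle",c,"tcp",t)
back=c+Rw.apply([-.08,0,.03]);print("standoff tcp",back)
delta(*pose(*back,yaw,sl))
```

```text
window [0.70034163 0.11486978 0.26474122] middle [0.61792817 0.08171365 0.21882072] tcp [0.60514756 0.07657183 0.24547063]
standoff tcp [0.53921679 0.05004693 0.20873424]
t 7.65 turn(tool) [  8.19  26.52 -33.76] shift before turn [-0.045  -0.2724 -0.101 ] after [ 0.1502 -0.2501 -0.0361]
tcp [ 0.5242 -0.2256  0.1077] F [ 0.85  0.29 -3.22] gap 0.598 grip 86.32379293441772
```

The middle carton is full (about 2.9 N). Lift it clear, turn it and move to a stand-off.

>>> servo_tool --rows '[[[0,0,0,0,0,-0.015,-1],[0,0,0,0,0,-0.03,-1],[0,0,0,0,0,-0.03,-1],[0,0,0,0,0,-0.03,-1],[0,0,0,0,0,-0.03,-1],[0,0,0,0,0,-0.02,-1],[0,0,-5,0,0,-0.008,-1],[0,0,-6,0,0,0,-1]]]'

```text
t: 8.32
tcp_pos: [0.5255, -0.2263, 0.274]
tool_rot: [1.0, -0.011, 0.003, 0.002]
force: [-0.5, 0.1, -3.5]
finger_gap: 0.596
gripper_force: 86.5
```

>>> servo_tool --rows '[[[0,0,-6,0,0,0,-1],[0,0,-6,0,0,0,-1],[0,0,-6,0,0,0,-1],[0,0,-5.4,0,0,0,-1],[0,0,0,0,0,0,-1],[0,0,0,0,0,0,-1]]]'

```text
t: 8.82
tcp_pos: [0.5241, -0.2254, 0.2707]
tool_rot: [0.982, 0.189, -0.0, -0.0]
force: [-0.5, 0.2, -3.1]
finger_gap: 0.604
gripper_force: 86.5
```

Run:
```python
from h import *
delta(*pose(.52,.042,.27,21.9))
```

```text
t 8.8167 turn(tool) [-0.03  0.02 -0.13] shift before turn [ 0.0954 -0.2499  0.0008] after [ 0.096  -0.2497  0.0007]
tcp [ 0.5241 -0.2254  0.2707] F [-0.49  0.24 -3.05] gap 0.604 grip 86.52369260787964
```

>>> servo_tool --rows '[[[0,0,0,0.006,-0.016,0,-1],[0,0,0,0.012,-0.031,0,-1],[0,0,0,0.014,-0.037,0,-1],[0,0,0,0.014,-0.037,0,-1],[0,0,0,0.014,-0.037,0,-1],[0,0,0,0.014,-0.037,0,-1],[0,0,0,0.014,-0.036,0,-1],[0,0,0,0.008,-0.019,0,-1]]]'

```text
t: 9.48
tcp_pos: [0.5189, 0.0462, 0.2709]
tool_rot: [0.982, 0.19, -0.0, -0.001]
force: [0.0, -0.2, -3.1]
finger_gap: 0.599
gripper_force: 86.4
```

>>> servo_tool --rows '[[[0,3,0,0,0,0,-1],[0,5,0,0,0,0,-1],[0,6,0,0,0,0,-1],[0,6,0,0,0,0,-1],[0,5,0,0,0,0,-1],[0,2.3,0,0,0,0,-1],[0,0,0,0,0,0,-1],[0,0,0,0,0,0,-1]]]'

```text
t: 10.15
tcp_pos: [0.5197, 0.0419, 0.2708]
tool_rot: [0.954, 0.184, 0.231, -0.045]
force: [-0.6, -0.7, -2.3]
finger_gap: 0.597
gripper_force: 86.7
```

Run:
```python
from h import *
yaw,sl=21.9,27.3
delta(*pose(.539,.050,.209,yaw,sl))
a=cv2.resize(manip.snapshot("scene")[100:250,230:400],None,fx=4.7,fy=4.0,interpolation=cv2.INTER_CUBIC)
cv2.imwrite("pics/so.png",a)
```

```text
t 10.15 turn(tool) [-0.01  0.09 -0.11] shift before turn [-0.0096 -0.0003  0.0646] after [-0.0097 -0.0003  0.0646]
tcp [0.5197 0.0419 0.2708] F [-0.61 -0.75 -2.3 ] gap 0.597 grip 86.7389452457428
```

View pics/so.png

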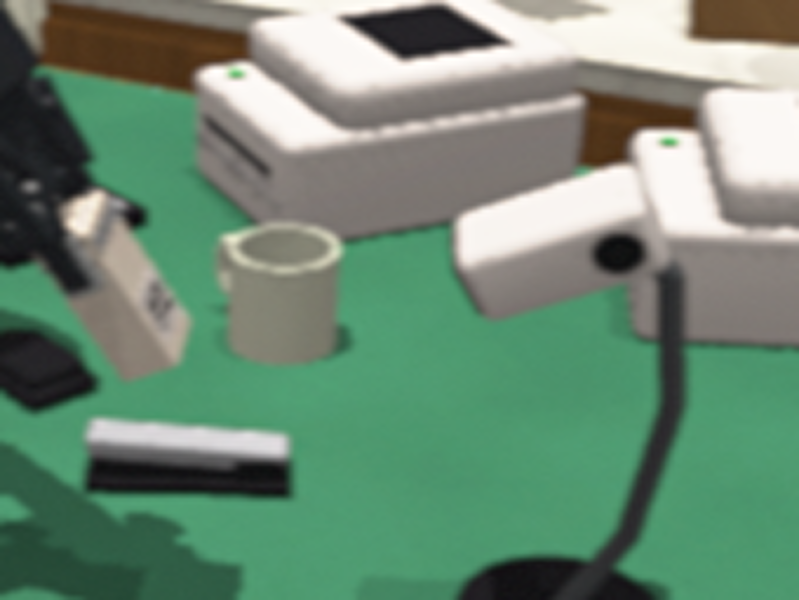

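The carton is held slanted with top end up, at (125,290), and the head's front edge runs (455,255)→(488,315). I'll check the head model with an overlay.

Run:
```python
from h import *
p=[.7638,.1404,.3825,.4771,.3001]
Rw=R.from_euler("ZY",[p[2],-p[3]]).as_matrix();h=np.array([p[0],p[1],p[4]])
L=np.array([(x,y,z) for x in(-.077,.018) for y in(-.031,.031) for z in(-.023,.023)])
E=[(i,j) for i in range(8) for j in range(i) if bin(i^j).count("1")==1]
def ov(n,x0,y0,w,hh,s):
    im=cv2.resize(manip.snapshot(n)[y0:y0+hh,x0:x0+w],None,fx=s,fy=s,interpolation=cv2.INTER_CUBIC)
    q=((proj(n,L@Rw.T+h)-[x0,y0]+.5)*s).astype(int)
    for i,j in E: cv2.line(im,tuple(map(int,q[i])),tuple(map(int,q[j])),(0,0,255),1)
    f=np.array([(p[0]+.058*np.cos(a),p[1]+.058*np.sin(a),z) for z in(0,.018) for a in np.linspace(0,6.28,40)])
    for u,v in ((proj(n,f)-[x0,y0]+.5)*s).astype(int): cv2.circle(im,(int(u),int(v)),1,(0,255,255),-1)
    return im
a=ov("scene",320,135,65,75,6);b=ov("scene",320,225,65,25,6);c=ov("top",185,48,60,85,6.0)
o=np.zeros((600,755,3),np.uint8);o[:450,:390]=a;o[450:600,:390]=b;o[:510,395:755]=c
cv2.imwrite("pics/ov.png",o)
```

```text
(no output)
```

View pics/ov.png

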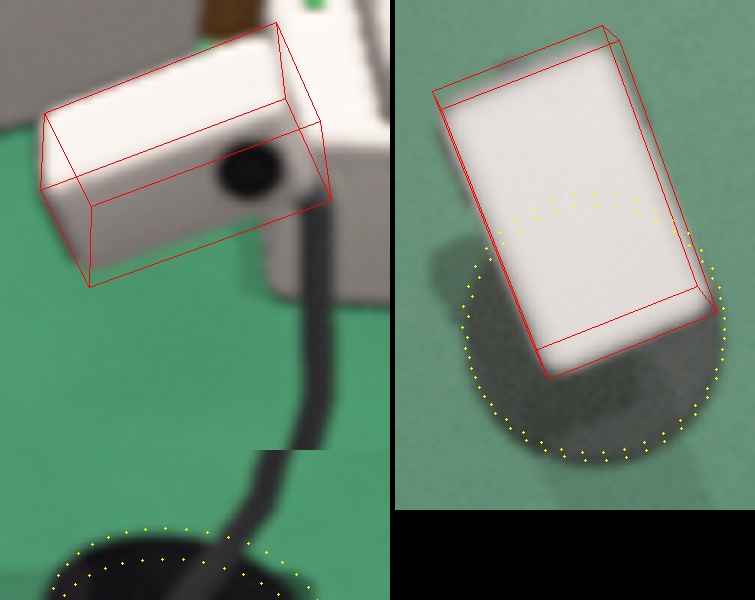

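The model matches the head's front, yaw and slant to within a few millimetres and degrees, well inside the tolerance. Moving in.

>>> servo_tool --rows '[[[0,0,0,-0.002,0,0.01,-1],[0,0,0,-0.004,0,0.02,-1],[0,0,0,-0.004,0,0.02,-1],[0,0,0,0,0,0.015,-1],[0,0,0,0.01,0,0,-1],[0,0,0,0.02,0,0,-1],[0,0,0,0.02,0,0,-1],[0,0,0,0,0,0,-1]]]'

```text
t: 11.02
tcp_pos: [0.5862, 0.0667, 0.2343]
tool_rot: [0.953, 0.185, 0.236, -0.043]
force: [-1.5, -2.5, -2.6]
finger_gap: 0.598
gripper_force: 86.7
```

>>> servo_tool --rows '[[[0,0,0,0.01,0,0,-1],[0,0,0,0.01,0,0,-1],[0,0,0,0.006,0,0,-1],[0,0,0,0.004,0,0,-1],[0,0,0,0,0,0,-1],[0,0,0,0,0,0,-1],[0,0,0,0,0,0,-1]]]'

```text
t: 11.6
tcp_pos: [0.6047, 0.0765, 0.2447]
tool_rot: [0.954, 0.185, 0.231, -0.045]
force: [0.1, 0.5, -2.7]
finger_gap: 0.597
gripper_force: 86.9
```

Run:
```python
from h import *
delta(*pose(.605,.0766,.2455,21.9,27.3))
a=cv2.resize(manip.snapshot("scene")[110:230,260:385],None,fx=4,fy=4,interpolation=cv2.INTER_CUBIC)
b=cv2.resize(manip.snapshot("scene")[260:350,150:235],None,fx=3,fy=3)
c=cv2.resize(manip.snapshot("top")[50:230,180:390],(290,248))
o=np.zeros((520,800,3),np.uint8);o[:480,:500]=a;o[:270,505:760]=b;o[272:520,505:795]=c
cv2.imwrite("pics/fin.png",o)
```

```text
t 11.6 turn(tool) [-0.05  0.08 -0.01] shift before turn [ 0.0007  0.     -0.0006] after [ 0.0007  0.     -0.0006]
tcp [0.6047 0.0765 0.2447] F [ 0.09  0.53 -2.72] gap 0.597 grip 86.86368584632874
```

View pics/fin.png

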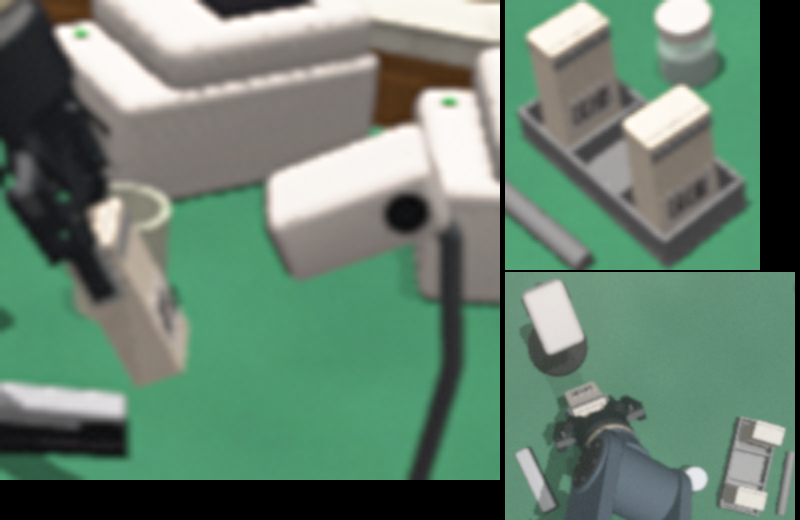

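The empties stand upright in their compartments, and the carton is in front of the head, square to it. One numeric check of the carton's corners against the held-pose model.

Run:
```python
from h import *
s=manip.sense();Rt=R.from_quat(s["tool_rot"])
c=s["tcp_pos"]+Rt.apply([0,0,.030])
L=np.array([(x,y,z) for z in(.05,-.05) for x in(-.016,.016) for y in(-.026,.026)])
for l,q in zip(L,(proj("scene",c+Rt.apply(L))-[260,110]+.5)*4): print(l,np.round(q))
```

```text
[-0.016 -0.026  0.05 ] [145. 341.]
[-0.016  0.026  0.05 ] [138. 387.]
[ 0.016 -0.026  0.05 ] [191. 324.]
[0.016 0.026 0.05 ] [186. 371.]
[-0.016 -0.026 -0.05 ] [ 73. 213.]
[-0.016  0.026 -0.05 ] [ 63. 256.]
[ 0.016 -0.026 -0.05 ] [121. 195.]
[ 0.016  0.026 -0.05 ] [112. 237.]
```

The corners match within about 1 px. Handing in.

>>> servo_tool --rows '[[[0,0,0,0,0,0,-1],[0,0,0,0,0,0,-1],[0,0,0,0,0,0,-1],[0,0,0,0,0,0,-1]]]'

```text
t: 12.08
tcp_pos: [0.6055, 0.0764, 0.2452]
tool_rot: [0.954, 0.185, 0.232, -0.045]
force: [-0.7, -0.0, -2.9]
finger_gap: 0.598
gripper_force: 86.9
```

```bash
python3 -c "
from station import manip
print(manip.sign_off())"
```

```text
the job is handed in; nothing more can be done
None
```

The middle carton was the full one (about 2.9 N on lifting). I handed the job in with it held still about 10 cm out from the scanner window and slanted to match. The two other cartons were standing in their compartments, but the hand-in returned no verdict.

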